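# Chock a bamboo culm on the splitting board and swing its stop out of the way

## Task

Get the bamboo culm on the sloping board ready for splitting: set the yellow chock on the board and push its thin edge snugly under the middle of the culm's low side while the blue stop is still shut. Then swing the stop up and over, past its balance point, so that it stays open by itself and the chock alone keeps the culm from rolling. Leave the culm where it lies and the other things on the bench undisturbed.

Things in the scene. Friction and masses are not known exactly. Their poses are not given: they have to be found in the camera images.
- board: Fixed pale wooden board sloping 8.5 degrees, 240 mm wide, 18 mm thick. It rises along the body's own +x; the low edge is towards the robot. The body frame is level; origin on the bench straight below the middle of the line on which the culm rests. Upper face: 43 mm + 0.1495 x above the bench at own x, from x = -158 to +109 mm.
- board_apron (a point): Point on the board's upper face in front of (downhill of) the culm: own x = -100, y = 0 of the board, 28 mm above the bench. Free apron from which to push the chock uphill. Two steel hinge brackets stand at the board's high end, y = +-105 mm.
- culm: Loose bamboo culm (straw-coloured round pole), 70 mm diameter, 200 mm long, 0.3 to 0.54 kg. It lies across the slope with its axis along the board's y and leans on the stop's two legs; nothing else keeps it from rolling down. Origin in the middle of its axis, its own y along the axis (x and z turn as it rolls).
- chock: Loose yellow wedge, 0.22 kg, 80 mm long (own x), 90 mm wide (own y), 42 mm high, with a black grip tab. Origin at the centre of its underside. Snug against the culm, the culm's axis is about 51 mm ahead of the origin in own x and 35 mm above the underside. At the start it lies on the bench left or right of the board, thin edge roughly away from the robot.
- chock_edge (a point): Middle of the chock's thin edge (2 mm high), at own x = +40 mm, z = 0. From it the ramp rises at 38 degrees to 42 mm at x = -11 mm, then a flat top runs to the upright rear face at x = -40 mm.
- chock_tab (a point): Grip point on the chock's tab, at x = -48, y = 0, z = 74 mm of the chock; axes as the chock's. The tab is a flat plate 12 mm thick, 90 mm wide, leaning back (to own -x) 25 degrees from the chock's vertical; it leaves the top at x = -30, z = 36 mm and is 65 mm long. Pinch it across its thickness, fingers along the plate.
- stop (a joint): Angle of the stop, a hinged blue frame of 12 mm steel rod. 0 = shut (its weight holds it on a limit); grows as its front rises and swings over, away from the robot, to the end stop at 2.1 rad. Balance point about 1.3 rad; beyond it falls open and stays. Nearly free hinge; about 1.5 N lifts it at the grip.
- stop_leg (a point): Lower end of one of the stop's two legs (the right one), which hang before the culm's low side when shut, at own y = -82 and +82 mm of the board, 20 mm over its face; each is joined to the hinge by an arm passing over the culm. The chock goes between the legs.
- stop_grip (a point): Centre of the stop's red cylindrical grip, 18 mm diameter, 110 mm long, parallel to the board's y. It joins the two arms in front of and above the culm; 122 mm from the hinge axis.
- stop_hinge (a point): Middle of the stop's hinge axis, which is parallel to the board's y, uphill of the culm (50 mm above the board's face).
- jar: Bystander: amber glass jar with white cap, 72 mm diameter, 100 mm high; origin under its centre. Chock and jar may swap sides.
- mug: Bystander: blue mug, 80 mm diameter, 90 mm high; origin under its centre.
- candle: Bystander: red candle on a steel dish, dish 110 mm wide, 122 mm high; origin under its centre.
- bobbin: Bystander: empty wooden bobbin, 70 mm diameter, 80 mm high; origin under its centre.
- brush: Bystander: brush with wooden handle lying flat behind the board, on the right.
- mallet: Bystander: hammer with a wooden handle lying flat behind the board, on the left.
- offcut: Bystander: short bamboo offcut standing upright, 56 mm diameter, 120 mm high; origin under its centre.
There are look-alikes about, which are no part of the job. There is more than one size of the chock; the one meant has the size given above.

How it is judged:
By the outcome, as a careful person would: the job done as asked, in the order asked, and still so for the second after the job is handed in, with the robot touching nothing.
It also fails if it takes over 64 s, if anything falls off the work surface, if the arm or the gripper's body presses on something with over 40 N, if the wrist force passes 120 N, or if a joint passes its speed limit or range.

## Robot

A 6-joint arm with a two-finger parallel gripper is mounted at the origin on the work surface. World frame = base frame: x ahead of the robot, y to its left, z up, the work surface at z = 0. Lengths are in m, angles in rad, forces in N, time in s.
With the tool pointing down it reaches from about 0.25 to 0.775 m from the base axis. Payload 8.9 kg.
Tool frame: the origin (TCP) lies midway between the tips of the shut fingers; the grasp point (between the pads) lies 19 mm behind it; z points along the fingers, y is the line along which they close (so a half turn about z gives the same grasp; the last joint's range is limited). The gripper opens to 85 mm and grips with 20 to 120 N. Pads are 22 mm wide; open, the fingers measure 114 mm over their backs; the gripper's body (76 mm by 85 mm) begins 54 mm behind the grasp point. The pads swing forward as they close: fully open they stand 13 mm farther back than shut.
Start: joints at [-1.361, 0.291, -0.153, 1.127, 0, 1.431], TCP at [0.179, -0.493, 0.231] pointing down, gripper open.
Joint ranges: [-2.52, 2.52], [-0.91, 1.74], [-1.3, 1.37], [-1.96, 2.02], [-1.52, 1.47], [-3.14, 3.14]. Speed limits (rad/s): [2.22, 2.22, 2.79, 3.14, 3.14, 3.14].

## Interface

Orientations are given as a unit quaternion [w, x, y, z].
In Python, from rig import robot gives the robot as it stands. The module is installed in compiled form; this text tells all that it offers.
- The arm moves only by the tool servo_tool, never from a script. Its argument "steps" is one flat list of numbers, 7 for each row, row after row: the shift along the world's x, y, z scaled (see below), then the turn, a rotation vector about the world's x, y, z scaled (see below), then the opening, from 0 (shut) to 1 (fully open). A call has exactly 5 rows; each row shifts and turns the commanded pose from where the row before left it; what a row does not reach is not made up. The controller multiplies each number of a shift by 0.02 m and each number of a turn by 0.15 rad. A row lasts 1/8 s, in which the tool goes at most 62.5 mm and 10.7 degrees, less where a joint would pass 70% of its speed; a pose out of reach is approached as far as the arm can. A call with a number of a shift or a turn outside -1 to 1 is refused whole. A call with a gripper value outside its range is refused whole. The fingers move at their own pace and stop on an object; "grip_force" is the grip in N (left out, the last holds). Time passes only in rows, so rows that do not move let the fingers close, or fill a call up. It gives the time, the measured TCP pose, the force, the opening and the grip force at its end, in the units of the state.
- robot.state(): the state, without advancing time (a new reading comes with each control period).
- robot.grab_frame(name): name is "side" or "top" or "wrist"; returns a dict with "img" (384x512x3 uint8, red, green, blue), "intrinsics" (3x3 intrinsics, pixels), "k1" (the pictures are not rectified: a ray, as slopes to the right and down, at radius r is drawn at 1 + k1 r^2 times it, then the intrinsics apply), "origin" and "attitude" of the camera in the world. Camera axes: x right, y down, z forward; pixel columns grow to the right and rows downward; lengths in m; the calibration is good to about 2 mm. A picture is of the moment at which its call begins. There is no depth.
- robot.close_job(): hands the job in; it is judged then, once.
The state is a dict: "t": time; "joints": joint angles; "joint_velocities": joint speeds; "effort": joint torques, N m; "tool_pos": TCP position; "orientation": TCP orientation; "force": force on the tool from outside, world axes, zero at the start; "wrist_torque": the same for the moment, N m; "finger_gap": opening from 0.0 (shut) to 1.0 (fully open); "grasp_force": force on a finger pad.
Only numpy, scipy, OpenCV 4.12 (cv2) and the standard library are available. Lean on these libraries where they do the work, as an engineer would, in place of code of your own. Each camera call takes 0.05 s, during which the arm holds its last target. There are 200 camera calls.

## Working session

There is one attempt and no reset: what is moved stays moved. The work goes in short steps, Python scripts to look and compute and a tool call to move; the robot and the scene stay as the last step left them, time stands still between calls to the robot, and variables do not carry over. Pictures are saved under pics/ and viewed, at most 11 in all, crops included, and the job is handed in when it is done.

Besides the shell and the picture viewer there is one more tool, called after ">>>" by a JSON object that holds its "method" and its "body". servo_tool: Moves the arm, as the interface text tells. Its arguments: {"type":"object","properties":{"steps":{"type":"array","items":{"type":"number","minimum":-1,"maximum":1}},"grip_force":{"type":"number"}},"required":["steps"]}

```bash
mkdir -p pics; cat > h.py <<'E'
import numpy as np,cv2
from scipy.spatial.transform import Rotation as R
from rig import robot
def rot(a):
    a=np.array(a,float)
    return a if a.shape==(3,3) else R.from_quat([a[1],a[2],a[3],a[0]]).as_matrix()
def grab(n,fn=None):
    f=robot.grab_frame(n)
    if fn: cv2.imwrite('pics/'+fn,f['img'][:,:,::-1])
    return f
def ray(f,u,v):
    K=np.array(f['intrinsics']);k=f['k1']
    d=np.array([(u-K[0,2])/K[0,0],(v-K[1,2])/K[1,1]]);s=d.copy()
    for _ in range(20): s=d/(1+k*(s@s))
    r=rot(f['attitude'])@np.array([s[0],s[1],1]);return np.array(f['origin'],float),r/np.linalg.norm(r)
def onz(f,u,v,z):
    o,r=ray(f,u,v);return o+r*(z-o[2])/r[2]
def tri(*fuv):
    A=0;b=0
    for f,u,v in fuv:
        o,r=ray(f,u,v);P=np.eye(3)-np.outer(r,r);A=A+P;b=b+P@o
    p=np.linalg.solve(A,b)
    return p,[float(np.linalg.norm((np.eye(3)-np.outer(*(ray(f,u,v)[1],)*2))@(p-ray(f,u,v)[0])))for f,u,v in fuv]
def proj(f,p):
    K=np.array(f['intrinsics']);c=rot(f['attitude']).T@(np.array(p)-np.array(f['origin']))
    s=c[:2]/c[2];s=s*(1+f['k1']*(s@s));return K[:2,:2]@s+K[:2,2]
E
python3 - <<'E'
from h import *
import pickle
fs={n:grab(n) for n in('side','top')}
pickle.dump(fs,open('f0.pkl','wb'))
im=np.hstack([fs[n]['img'] for n in fs])[:,:,::-1]
for n in fs: cv2.imwrite(f'pics/{n}0.png',cv2.resize(fs[n]['img'][:,:,::-1],(800,600),interpolation=cv2.INTER_CUBIC))
for n in fs: print(n,fs[n]['origin'],fs[n]['attitude'],fs[n]['k1'])
print(robot.state())
E
```

```text
side [0.03034172 1.16934512 1.12914562] [ 0.085901   -0.15792703  0.89154806 -0.41571881] 0.06630922192645111
top [ 4.35823624e-01 -6.38157389e-04  1.60370210e+00] [-0.01612105  0.71300341 -0.7005054   0.02565991] -0.030075439308970407
{'t': 0.1, 'joints': array([-1.36129984e+00,  2.91191895e-01, -1.54003259e-01,  1.12670648e+00,
        1.84388369e-05,  1.43151331e+00]), 'joint_velocities': array([ 0.00012575, -0.00179148,  0.00063674,  0.00116322, -0.00093638,
        0.00016918]), 'effort': array([ 9.61706610e-04, -5.37977529e+01,  3.31918395e+01,  9.28798603e-03,
       -2.09965747e-04,  9.51178336e-08]), 'tool_pos': array([ 0.17935977, -0.49302063,  0.23082415]), 'orientation': array([-5.52635316e-04,  9.84832456e-01,  1.73507143e-01, -1.01840956e-05]), 'force': array([-0.89595335,  1.12295881, -0.04478738]), 'wrist_torque': array([0.02834665, 0.00044399, 0.04515987]), 'grasp_force': 0.0, 'finger_gap': 0.9955440168633616}
```

View pics/side0.png

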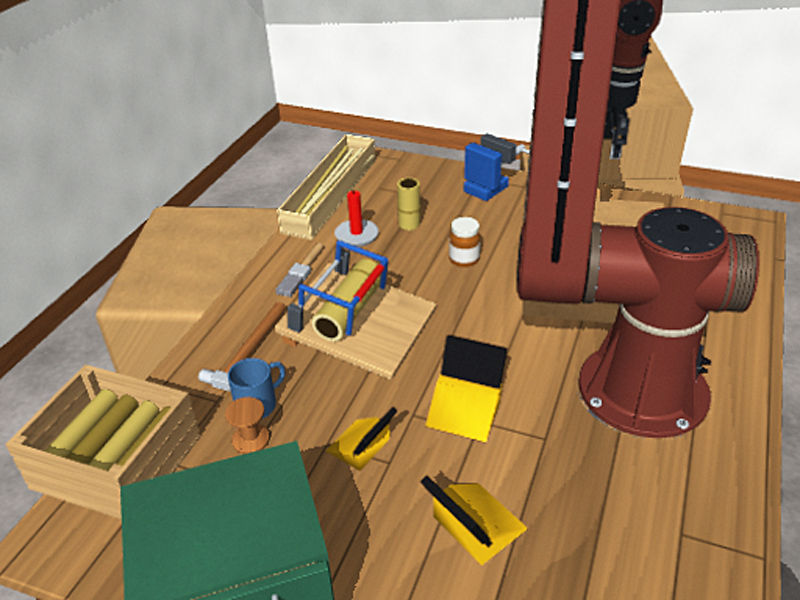

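View pics/top0.png

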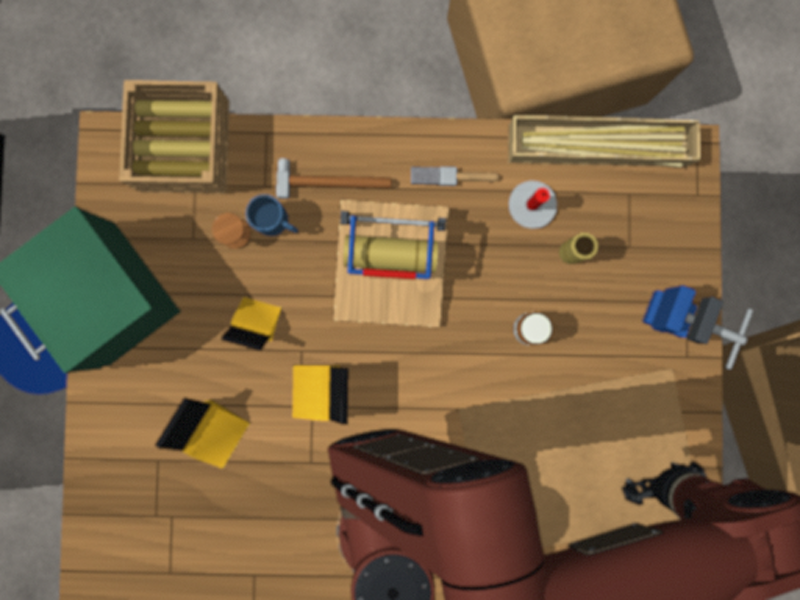

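Three yellow chocks appear in the top view: A (252,322), B (320,393) and C (203,430). A looks about 42 px ≈ 90 mm wide, with its thin edge away from the robot. B and C are about 57 px or more (≥125 mm). A fits the description, so I'll confirm it with numbers and a crop.

```bash
cat > m.py <<'E'
from h import *
import pickle
fs=pickle.load(open('f0.pkl','rb'))
def mask(n,lo,hi):
    return cv2.inRange(cv2.cvtColor(fs[n]['img'],cv2.COLOR_RGB2HSV),lo,hi)
for n in fs:
    for nm,lo,hi in(('yellow',(22,200,90),(32,255,255)),('red',(0,220,120),(4,255,255)),('blue',(105,150,60),(125,255,255)),('black',(0,0,0),(179,255,32))):
        m=mask(n,lo,hi)
        for c in cv2.findContours(m,cv2.RETR_EXTERNAL,cv2.CHAIN_APPROX_NONE)[0]:
            if 60<cv2.contourArea(c)<4000 and c[:,0,1].max()<380:
                r=cv2.minAreaRect(c);a=cv2.approxPolyDP(c,3,True)[:,0]
                print(n,nm,cv2.contourArea(c),np.round(r[0],1),np.round(r[1],1),a.tolist())
f=fs['top'];s=fs['side']
a=cv2.resize(f['img'][180:235,130:190],(400,367),interpolation=cv2.INTER_CUBIC)
b=cv2.resize(s['img'][250:305,205:265],(400,367),interpolation=cv2.INTER_CUBIC)
c=cv2.resize(f['img'][120:215,205:295],(380,400),interpolation=cv2.INTER_CUBIC)
im=np.zeros((600,800,3),np.uint8);im[:367,:400]=a;im[:367,400:]=b
cv2.imwrite('pics/cropA.png',im[:367,:,::-1])
a=cv2.resize(f['img'][125:212,208:292],(400,414),interpolation=cv2.INTER_CUBIC)
b=cv2.resize(s['img'][145:245,170:285],(400,348),interpolation=cv2.INTER_CUBIC)
im[:]=0;im[:414,:400]=a;im[:348,400:]=b
cv2.imwrite('pics/cropB.png',im[:414,:,::-1])
E
python3 m.py
```

```text
side yellow 1312.0 [304. 331.] [55.2 36.8] [[277, 319], [278, 330], [308, 361], [336, 338], [306, 310], [289, 310], [286, 316], [312, 339], [315, 348], [311, 350]]
side yellow 502.5 [230.7 282.1] [23.6 38.4] [[241, 268], [228, 269], [209, 288], [230, 300], [248, 280], [246, 273], [239, 284], [225, 292]]
side yellow 1316.0 [296.5 261.1] [41.7 34.4] [[282, 240], [273, 272], [310, 282], [319, 249]]
side red 79.5 [236.5 179.4] [ 4.4 24. ] [[244, 170], [228, 188], [232, 189]]
side red 152.5 [226.8 136. ] [26.3  7.3] [[224, 123], [225, 148], [229, 149], [229, 123]]
side blue 137.0 [207.5 197.5] [39.1 23.8] [[191, 182], [193, 195], [196, 185], [222, 196], [224, 213], [228, 190], [222, 194]]
side blue 107.0 [232.5 166. ] [40.7 17.5] [[216, 154], [217, 166], [217, 158], [221, 157], [244, 167], [245, 184], [247, 165]]
side blue 689.0 [310.9 109.7] [27.1 34.8] [[301, 92], [297, 121], [312, 127], [324, 119], [319, 111], [320, 98]]
side black 290.0 [292. 327.] [59.4  5.7] [[272, 305], [272, 311], [312, 349], [309, 340]]
side black 126.0 [239.9 275.4] [ 4.6 37.5] [[253, 262], [239, 273], [228, 290
[... 1349 characters left out ...]
8, 336]]
top black 62.5 [440.5 325. ] [12.  7.] [[439, 319], [437, 329], [442, 331], [444, 323]]
top black 293.0 [486.4 317.9] [10.8 41.2] [[466, 321], [480, 324], [507, 317], [481, 313]]
top black 242.5 [428.8 305.3] [21.9 34.4] [[448, 300], [430, 298], [415, 312], [411, 310], [427, 323], [428, 310], [444, 298]]
top black 366.5 [301.9 300.8] [11.2 52.9] [[328, 296], [306, 294], [276, 306], [308, 305]]
top black 421.0 [116.9 271.7] [14.6 37.1] [[132, 259], [118, 256], [102, 284], [116, 286]]
top black 231.5 [216.5 252.5] [33.  9.] [[213, 236], [212, 267], [217, 267], [218, 254], [220, 269], [221, 237]]
top black 165.0 [156.7 216. ] [25.5  8.1] [[144, 214], [163, 222], [170, 216], [150, 210]]
```

View pics/cropA.png

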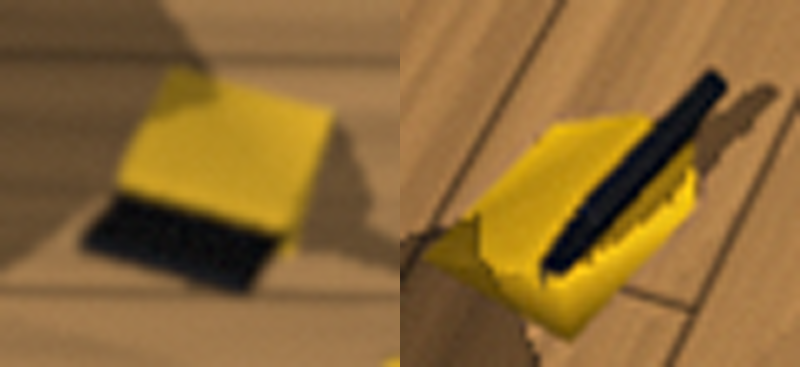

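View pics/cropB.png

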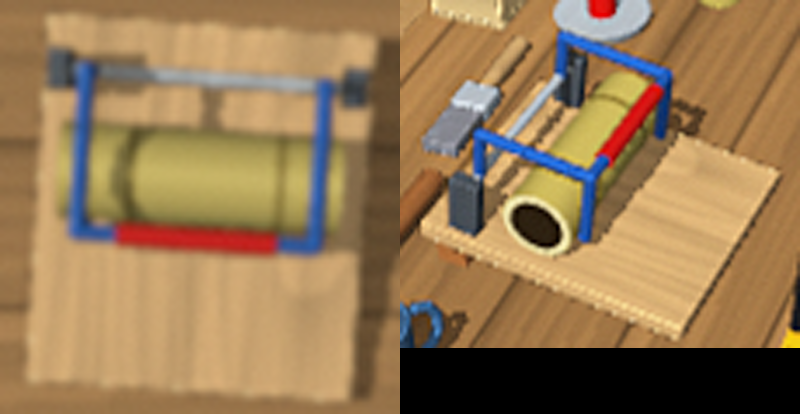

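Crop A shows one wedge with its thin edge up and to the right, at top pixels (156,190)–(180,196). The tab's upper edge is at (142,216)–(167,224). Crop B shows the board with the stop shut and the culm behind its legs; the red grip ends are at top pixels (233,174) and (266,176). Next I triangulate these points.

```bash
python3 - <<'E'
from h import *
import pickle
fs=pickle.load(open('f0.pkl','rb'));T=fs['top'];S=fs['side']
P={}
for n,a,b in(('edge+y',(156.2,189.8),(209.5,289)),('edge-y',(179.9,196.5),(228.3,268)),
 ('tab+y',(142.3,216.4),(227.5,290.5)),('tab-y',(167.5,223.9),(252.2,261.2)),
 ('bl+y',(214.3,205.2),(251.4,238.4)),('bl-y',(281.5,209),(279.3,194.5)),('bh+y',(218.5,128.2),(177.2,208.8)),
 ('g+y',(232.6,174.1),(228.1,191.9)),('g-y',(266.4,176),(244.8,170.9))):
    p,e=tri((T,*a),(S,*b));P[n]=p;print(n,p.round(4),np.round(e,4))
for a,b in(('edge+y','edge-y'),('tab+y','tab-y'),('bl+y','bl-y'),('g+y','g-y')):
    d=P[b]-P[a];print(a,np.linalg.norm(d).round(4),'yaw',np.degrees(np.arctan2(d[0],-d[1])).round(1),((P[a]+P[b])/2).round(4))
# B and C widths at table
for q in(((189,234),(188,265)),((118,288),(141,298)),((141,298),(157,270))):
    print(np.linalg.norm(onz(T,*q[0],.01)-onz(T,*q[1],.01)))
# plane check
for n,uv in(('e+',(156.2,189.8)),('e-',(179.9,196.5))): print(n,onz(T,*uv,.002))
for n,uv,z in(('bl+',(214.3,205.2),.0194),('bl-',(281.5,209),.0194),('bh+',(218.5,128.2),.0593),('bh-',(287.4,133),.0593)): print(n,onz(T,*uv,z))
E
```

```text
edge+y [ 0.5207  0.3518 -0.0056] [0.0002 0.0002]
edge-y [0.4983 0.2653 0.0013] [0.0006 0.0006]
tab+y [0.4341 0.3856 0.0616] [0.0098 0.0098]
tab-y [0.4051 0.2906 0.0908] [0.0037 0.0037]
bl+y [0.4705 0.1412 0.0183] [0.002 0.002]
bl-y [ 0.4605 -0.0963  0.0133] [0.0011 0.0011]
bh+y [0.7356 0.129  0.0549] [0.0001 0.0001]
g+y [0.5718 0.0738 0.1274] [0.0022 0.0022]
g-y [ 0.564  -0.0387  0.132 ] [0.0012 0.0012]
edge+y 0.0896 yaw -14.5 [ 0.5095  0.3086 -0.0021]
tab+y 0.1035 yaw -17.0 [0.4196 0.3381 0.0762]
bl+y 0.2378 yaw -2.4 [0.4655 0.0224 0.0158]
g+y 0.1129 yaw -4.0 [0.5679 0.0175 0.1297]
0.10855708148669055
0.08817102030549104
0.11187858036912315
e+ [0.52006568 0.35003315 0.002     ]
e- [0.49771981 0.26499585 0.002     ]
bl+ [0.46860845 0.14039122 0.0194    ]
bl- [ 0.45940271 -0.09630504  0.0194    ]
bh+ [0.7347015  0.12859691 0.0593    ]
bh- [ 0.72261241 -0.11058987  0.0593    ]
```

```bash
cat >> h.py <<'E'
def toolR(yaw,tilt):
    a=np.radians(tilt);B=np.array([[0,np.cos(a),np.sin(a)],[1,0,0],[0,np.sin(a),-np.cos(a)]])
    return R.from_euler('z',yaw,degrees=True).as_matrix()@B
def togo(gp,yaw,tilt,back=0):
    "gp = wanted grasp point"
    M=toolR(yaw,tilt);t=np.array(gp)+(0.019-back)*M[:,2]
    s=robot.state();C=rot(s['orientation'])
    print('t',s['t'],'pos',s['tool_pos'].round(4),'target',t.round(4),'\n shift units',((t-s['tool_pos'])/.02).round(2),'turn units',(R.from_matrix(M@C.T).as_rotvec()/.15).round(2),'F',s['force'].round(1),'gap',round(s['finger_gap'],3),s['grasp_force'],'q',s['joints'].round(2))
E
python3 -c "
from h import *
togo((.4237,.3294,.074),-14.4,25,.12)"
```

```text
t 0.1 pos [ 0.1794 -0.493   0.2308] target [0.3824 0.34   0.1655] 
 shift units [10.15 41.65 -3.26] turn units [-2.04 -2.25  6.36] F [-0.9  1.1 -0. ] gap 0.996 0.0 q [-1.36  0.29 -0.15  1.13  0.    1.43]
```

>>> {"method": "servo_tool", "body": {"steps": [1,1,0,0,0,0,1,1,1,0,0,0,0,1,1,1,0,0,0,0,1,1,1,0,0,0,0,1,1,1,0,0,0,0,1], "grip_force": 60}}

```text
t: 0.72
tool_pos: [0.2799, -0.3925, 0.2311]
orientation: [-0.0, 0.985, 0.173, -0.0]
force: [-0.1, 0.3, 0.2]
finger_gap: 0.999
grasp_force: 0.0
```

>>> {"method": "servo_tool", "body": {"steps": [1,1,0,0,0,0,1,1,1,0,0,0,0,1,1,1,0,0,0,0,1,1,1,0,0,0,0,1,1,1,0,0,0,0,1]}}

```text
t: 1.35
tool_pos: [0.3799, -0.2925, 0.231]
orientation: [-0.0, 0.985, 0.174, -0.0]
force: [0.8, 0.2, -0.1]
finger_gap: 1.001
grasp_force: 0.0
```

>>> {"method": "servo_tool", "body": {"steps": [0,1,0,-0.136,-0.15,0.424,1,0,1,0,-0.136,-0.15,0.424,1,0,1,0,-0.136,-0.15,0.424,1,0,1,0,-0.136,-0.15,0.424,1,0,1,0,-0.136,-0.15,0.424,1]}}

```text
t: 1.98
tool_pos: [0.3792, -0.1925, 0.231]
orientation: [0.06, 0.942, 0.328, 0.046]
force: [-0.4, 0.7, 0.5]
finger_gap: 0.995
grasp_force: 0.0
```

>>> {"method": "servo_tool", "body": {"steps": [0,1,0,-0.136,-0.15,0.424,1,0,1,0,-0.136,-0.15,0.424,1,0,1,0,-0.136,-0.15,0.424,1,0,1,0,-0.136,-0.15,0.424,1,0,1,0,-0.136,-0.15,0.424,1]}}

```text
t: 2.6
tool_pos: [0.3791, -0.0926, 0.2311]
orientation: [0.118, 0.87, 0.47, 0.091]
force: [0.3, 0.5, 0.5]
finger_gap: 1.0
grasp_force: 0.0
```

>>> {"method": "servo_tool", "body": {"steps": [0,1,0,-0.136,-0.15,0.424,1,0,1,0,-0.136,-0.15,0.424,1,0,1,0,-0.136,-0.15,0.424,1,0,1,0,-0.136,-0.15,0.424,1,0,1,0,-0.136,-0.15,0.424,1]}}

```text
t: 3.22
tool_pos: [0.3791, 0.0073, 0.2311]
orientation: [0.172, 0.771, 0.599, 0.133]
force: [0.7, 0.9, 0.7]
finger_gap: 0.998
grasp_force: 0.0
```

>>> {"method": "servo_tool", "body": {"steps": [0,1,0,0,0,0,1,0,1,0,0,0,0,1,0,1,0,0,0,0,1,0,1,0,0,0,0,1,0,1,0,0,0,0,1]}}

```text
t: 3.85
tool_pos: [0.3791, 0.1073, 0.2311]
orientation: [0.172, 0.771, 0.598, 0.133]
force: [0.2, -0.2, 0.4]
finger_gap: 1.002
grasp_force: 0.0
```

>>> {"method": "servo_tool", "body": {"steps": [0,1,0,0,0,0,1,0,1,0,0,0,0,1,0,1,0,0,0,0,1,0,1,0,0,0,0,1,0,1,0,0,0,0,1]}}

```text
t: 4.47
tool_pos: [0.3791, 0.2072, 0.231]
orientation: [0.172, 0.771, 0.598, 0.133]
force: [-0.1, 0.7, -0.0]
finger_gap: 1.001
grasp_force: 0.0
```

>>> {"method": "servo_tool", "body": {"steps": [0,1,0,0,0,0,1,0,1,0,0,0,0,1,0,1,0,0,0,0,1,0,1,0,0,0,0,1,0,1,0,0,0,0,1]}}

```text
t: 5.1
tool_pos: [0.3792, 0.3073, 0.2311]
orientation: [0.172, 0.771, 0.598, 0.133]
force: [-0.0, 0.9, 0.5]
finger_gap: 1.0
grasp_force: 0.0
```

>>> {"method": "servo_tool", "body": {"steps": [0,0.4,-0.6,0,0,0,1,0,0.4,-0.6,0,0,0,1,0,0.4,-0.6,0,0,0,1,0,0.3,-0.6,0,0,0,1,0,0,0,0,0,0,1]}}

```text
t: 5.72
tool_pos: [0.3789, 0.3363, 0.182]
orientation: [0.172, 0.771, 0.598, 0.132]
force: [-0.5, 0.1, 0.8]
finger_gap: 1.004
grasp_force: 0.0
```

```bash
python3 -c "
from h import *
import pickle
togo((.4237,.3294,.074),-14.4,25,.12)
f=grab('wrist');pickle.dump(f,open('w1.pkl','wb'));print(f['origin'],f['attitude'])
cv2.imwrite('pics/w1.png',cv2.resize(f['img'][:,:,::-1],(800,600)))
print('edge',proj(f,(.509,.3075,0)),'tab',proj(f,(.4237,.3294,.074)))
"
```

```text
t 5.725 pos [0.3789 0.3363 0.182 ] target [0.3824 0.34   0.1655] 
 shift units [ 0.17  0.19 -0.83] turn units [0.01 0.   0.  ] F [-0.5  0.1  0.8] gap 1.004 0.0 q [ 0.82  0.16 -0.55  0.63 -0.38  2.6 ]
[0.34095952 0.43122597 0.31104876] [ 0.18372677  0.9513122  -0.15484759  0.19305906]
edge [283.38058547 155.34248355] tab [246.23391897 177.5333684 ]
```

View pics/w1.png

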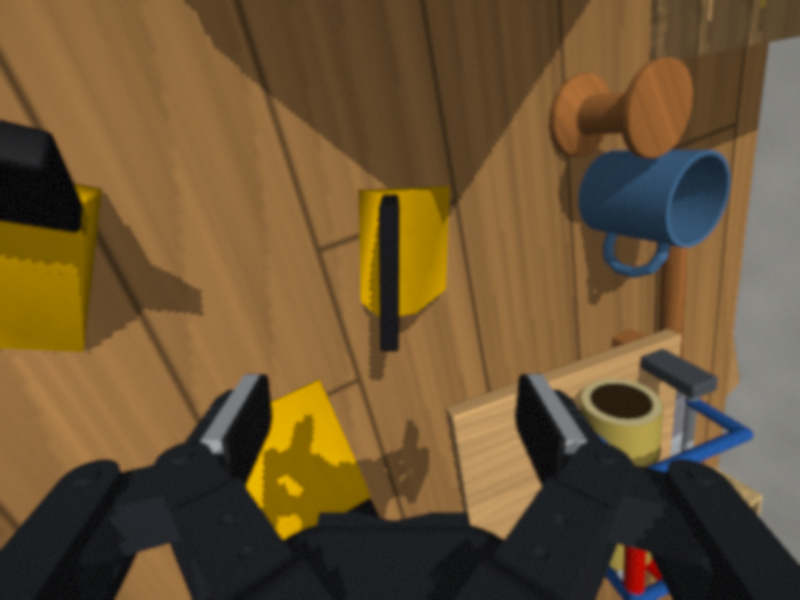

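The wrist view shows the chock's tab edge-on, running from (389,197) to (389,350) in 800 px. The thin edge is at x≈447, rows 187–289. Both sit within a few pixels of the predictions. One more triangulation will give height and centre.

```bash
python3 -c "
from h import *
import pickle
fs=pickle.load(open('f0.pkl','rb'));T=fs['top'];W=pickle.load(open('w1.pkl','rb'))
k=.64
A=[]
for n,a,b in(('e+',(156.2,189.8),(447,187)),('e-',(179.9,196.5),(446,289)),('t+',(142.3,216.4),(387,197)),('t-',(167.5,223.9),(389.5,350))):
  p,e=tri((T,*a),(W,b[0]*k,b[1]*k));A.append(p);print(n,p.round(4),np.round(e,4))
E=(A[0]+A[1])/2;t=(A[2]+A[3])/2;print(E,t)
for a,b in((0,1),(2,3)):
  d=A[a]-A[b];print(np.degrees(np.arctan2(-d[0],d[1])),np.linalg.norm(d))
togo((.4245,.329,.074),-14.4,25)
"
```

```text
e+ [5.211e-01 3.515e-01 4.000e-04] [0.0015 0.0015]
e- [0.4994 0.2658 0.0043] [0.0021 0.0021]
t+ [0.4284 0.378  0.0885] [0.0043 0.0043]
t- [0.4049 0.29   0.0935] [0.0033 0.0033]
[0.51025467 0.30869384 0.00237294] [0.41665017 0.33401657 0.09097893]
-14.255906942352842 0.08850151214161049
-14.987880835795174 0.09123477025201203
t 5.775 pos [0.3792 0.3363 0.1828] target [0.4323 0.327  0.0568] 
 shift units [ 2.65 -0.47 -6.3 ] turn units [0.01 0.01 0.  ] F [0.2 0.4 0.3] gap 1.002 0.0 q [ 0.82  0.16 -0.55  0.63 -0.38  2.6 ]
```

>>> {"method": "servo_tool", "body": {"steps": [0.22,0,-0.63,0,0,0,1,0.27,-0.05,-0.63,0,0,0,1,0.27,-0.05,-0.63,0,0,0,1,0.27,-0.05,-0.63,0,0,0,1,0.27,-0.05,-0.63,0,0,0,1]}}

```text
t: 6.4
tool_pos: [0.4059, 0.3323, 0.1197]
orientation: [0.172, 0.772, 0.598, 0.133]
force: [0.5, 0.9, -1.1]
finger_gap: 1.002
grasp_force: 0.0
```

>>> {"method": "servo_tool", "body": {"steps": [0.27,-0.05,-0.63,0,0,0,1,0.27,-0.05,-0.63,0,0,0,1,0.27,-0.05,-0.63,0,0,0,1,0.27,-0.05,-0.63,0,0,0,1,0.27,-0.05,-0.63,0,0,0,1]}}

```text
t: 7.02
tool_pos: [0.4328, 0.3276, 0.0565]
orientation: [0.172, 0.771, 0.598, 0.133]
force: [0.3, 0.2, -0.4]
finger_gap: 1.001
grasp_force: 0.0
```

>>> {"method": "servo_tool", "body": {"steps": [0,0,0,0,0,0,0,0,0,0,0,0,0,0,0,0,0,0,0,0,0,0,0,0,0,0,0,0,0,0,0,0,0,0,0], "grip_force": 60}}

```text
t: 7.65
tool_pos: [0.4328, 0.3279, 0.0579]
orientation: [0.172, 0.771, 0.598, 0.134]
force: [-0.6, -0.5, 5.4]
finger_gap: 0.135
grasp_force: 58.9
```

>>> {"method": "servo_tool", "body": {"steps": [0,0,0,0,0,0,0,0,0,0,0,0,0,0,0,0,0,0,0,0,0,0,0,0,0,0,0,0,0,0,0,0,0,0,0]}}

```text
t: 8.28
tool_pos: [0.4328, 0.3279, 0.0579]
orientation: [0.172, 0.771, 0.598, 0.134]
force: [-0.8, -1.1, 6.4]
finger_gap: 0.132
grasp_force: 59.1
```

>>> {"method": "servo_tool", "body": {"steps": [0,0,0.5,0,0,0,0,0,0,1,0,0,0,0,0,0,1,0,0,0,0,0,0,1,0,0,0,0,0,-0.5,1,0,0,0,0]}}

```text
t: 8.9
tool_pos: [0.4321, 0.3178, 0.1481]
orientation: [0.171, 0.771, 0.598, 0.133]
force: [0.2, 0.1, -2.0]
finger_gap: 0.135
grasp_force: 58.5
```

```bash
python3 -c "
from h import *
togo((.4548,.0218,.094+.05),-2.5,33.5)
"
```

```text
t 8.9 pos [0.4321 0.3178 0.1481] target [0.4653 0.0213 0.1282] 
 shift units [  1.66 -14.82  -1.  ] turn units [-0.15 -0.97  1.38] F [ 0.2  0.1 -2. ] gap 0.135 58.465946316719055 q [ 0.71  0.23 -0.58  0.5  -0.35  2.48]
```

>>> {"method": "servo_tool", "body": {"steps": [0.11,-0.99,0,-0.01,-0.065,0.092,0,0.11,-0.99,0,-0.01,-0.065,0.092,0,0.11,-0.99,0,-0.01,-0.065,0.092,0,0.11,-0.99,0,-0.01,-0.065,0.092,0,0.11,-0.99,0,-0.01,-0.065,0.092,0]}}

```text
t: 9.52
tool_pos: [0.4429, 0.2179, 0.1474]
orientation: [0.184, 0.746, 0.621, 0.155]
force: [0.3, 0.2, -2.4]
finger_gap: 0.134
grasp_force: 58.6
```

>>> {"method": "servo_tool", "body": {"steps": [0.11,-0.99,0,-0.01,-0.065,0.092,0,0.11,-0.99,0,-0.01,-0.065,0.092,0,0.11,-0.99,0,-0.01,-0.065,0.092,0,0.11,-0.99,0,-0.01,-0.065,0.092,0,0.11,-0.99,0,-0.01,-0.065,0.092,0]}}

```text
t: 10.15
tool_pos: [0.4538, 0.119, 0.1473]
orientation: [0.197, 0.719, 0.642, 0.177]
force: [-0.1, -0.6, -1.3]
finger_gap: 0.134
grasp_force: 58.6
```

>>> {"method": "servo_tool", "body": {"steps": [0.11,-0.99,-0.2,-0.01,-0.065,0.092,0,0.11,-0.99,-0.2,-0.01,-0.065,0.092,0,0.11,-0.99,-0.2,-0.01,-0.065,0.092,0,0.11,-0.99,-0.2,-0.01,-0.065,0.092,0,0.11,-0.99,-0.2,-0.01,-0.065,0.092,0]}}

```text
t: 10.78
tool_pos: [0.4649, 0.0201, 0.1272]
orientation: [0.209, 0.692, 0.662, 0.199]
force: [-0.0, -0.2, -1.6]
finger_gap: 0.134
grasp_force: 58.6
```

```bash
python3 -c "
from h import *
import pickle
togo((.4548,.0218,.094),-2.5,33.5)
fs={n:grab(n) for n in('side','top')};pickle.dump(fs,open('f2.pkl','wb'))
im=np.zeros((400,800,3),np.uint8)
im[:,:400]=cv2.resize(fs['top']['img'][125:225,200:300],(400,400),interpolation=cv2.INTER_CUBIC)
im[:,400:]=cv2.resize(fs['side']['img'][145:265,185:305],(400,400),interpolation=cv2.INTER_CUBIC)
cv2.imwrite('pics/hover.png',im[:,:,::-1])
"
```

```text
t 10.775 pos [0.4649 0.0201 0.1272] target [0.4653 0.0213 0.0782] 
 shift units [ 0.02  0.06 -2.45] turn units [0.   0.01 0.  ] F [-0.  -0.2 -1.6] gap 0.134 58.576987981796265 q [-0.16 -0.05 -1.12 -0.08  0.06  1.47]
```

View pics/hover.png

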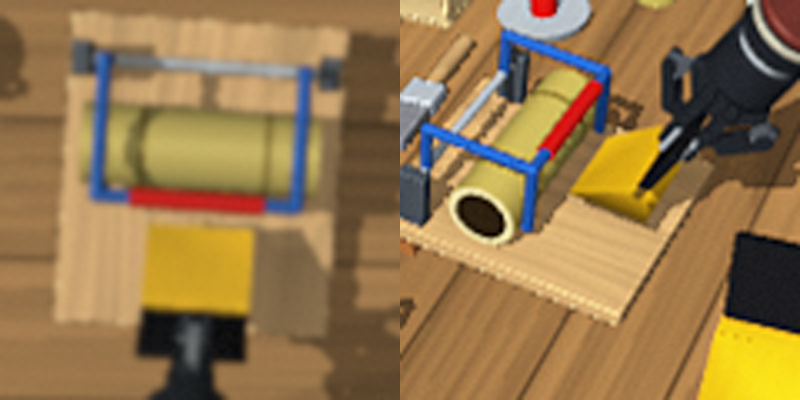

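The chock hovers on the apron, centred between the legs: it spans x 145–252 and the legs are at 97 and 303 in the left panel. It is square to the board, the stop is shut and the culm is in place. Next I lower it.

>>> {"method": "servo_tool", "body": {"steps": [0,0.06,-0.45,0,0,0,0,0,0,-0.45,0,0,0,0,0,0,-0.45,0,0,0,0,0,0,-0.45,0,0,0,0,0,0,-0.4,0,0,0,0]}}

```text
t: 11.5
tool_pos: [0.4651, 0.0224, 0.0831]
orientation: [0.208, 0.692, 0.662, 0.199]
force: [-0.4, -0.0, -2.4]
finger_gap: 0.135
grasp_force: 58.6
```

>>> {"method": "servo_tool", "body": {"steps": [0,0,-0.1,0,0,0,0,0,0,-0.05,0,0,0,0,0,0,-0.05,0,0,0,0,0,0,0,0,0,0,0,0,0,0,0,0,0,0]}}

```text
t: 12.12
tool_pos: [0.4655, 0.0218, 0.0795]
orientation: [0.209, 0.692, 0.662, 0.199]
force: [0.3, -0.1, -2.1]
finger_gap: 0.134
grasp_force: 58.6
```

>>> {"method": "servo_tool", "body": {"steps": [0,0,-0.05,0,0,0,0,0,0,-0.05,0,0,0,0,0,0,-0.05,0,0,0,0,0,0,0,0,0,0,0,0,0,0,0,0,0,0]}}

```text
t: 12.75
tool_pos: [0.466, 0.0217, 0.0777]
orientation: [0.21, 0.691, 0.661, 0.2]
force: [-22.6, 0.1, 38.3]
finger_gap: 0.134
grasp_force: 65.3
```

>>> {"method": "servo_tool", "body": {"steps": [0,0,0.05,0,0,0,0,0,0,0,0,0,0,0,0,0,0,0,0,0,0,0,0,0,0,0,0,0,0,0,0,0,0,0,0]}}

```text
t: 13.38
tool_pos: [0.4656, 0.0218, 0.0777]
orientation: [0.209, 0.692, 0.662, 0.2]
force: [-10.2, -0.3, 14.1]
finger_gap: 0.133
grasp_force: 61.4
```

```bash
python3 -c "
from h import *
s=robot.state();print(s['force'],s['wrist_torque'],s['tool_pos'])
togo((.621-.1096*.999,.0145+.1096*.0436,.1016),-2.5,33.5)
"
```

```text
[-10.18132686  -0.3194806   14.10309114] [0.0200288  0.61869858 0.00777576] [0.46559357 0.02178608 0.07767125]
t 13.375 pos [0.4656 0.0218 0.0777] target [0.522  0.0188 0.0858] 
 shift units [ 2.82 -0.15  0.4 ] turn units [0.   0.01 0.01] F [-10.2  -0.3  14.1] gap 0.133 61.44074320793152 q [-0.15  0.11 -1.2  -0.33  0.06  1.48]
```

>>> {"method": "servo_tool", "body": {"steps": [0.3,-0.013,0.075,0,0,0,0,0.3,-0.013,0.045,0,0,0,0,0.3,-0.013,0.045,0,0,0,0,0.3,-0.013,0.045,0,0,0,0,0.3,-0.013,0.045,0,0,0,0]}}

```text
t: 14.0
tool_pos: [0.4958, 0.0205, 0.0824]
orientation: [0.209, 0.692, 0.662, 0.199]
force: [-1.7, -1.0, -0.1]
finger_gap: 0.137
grasp_force: 58.9
```

>>> {"method": "servo_tool", "body": {"steps": [0.3,-0.013,0.045,0,0,0,0,0.3,-0.013,0.045,0,0,0,0,0.2,-0.01,0.03,0,0,0,0,0,0,0,0,0,0,0,0,0,0,0,0,0,0]}}

```text
t: 14.62
tool_pos: [0.5113, 0.0198, 0.0847]
orientation: [0.209, 0.692, 0.662, 0.199]
force: [0.2, 0.4, -2.0]
finger_gap: 0.132
grasp_force: 58.7
```

```bash
python3 -c "
from h import *
import pickle
togo((.621-.1096*.999,.0145+.1096*.0436,.1016),-2.5,33.5)
fs={n:grab(n) for n in('side','top','wrist')};pickle.dump(fs,open('f3.pkl','wb'))
im=np.zeros((400,800,3),np.uint8)
im[:,:400]=cv2.resize(fs['wrist']['img'],(400,300))[0:300].repeat(1,0) if 0 else cv2.copyMakeBorder(cv2.resize(fs['wrist']['img'],(400,300)),0,100,0,0,cv2.BORDER_CONSTANT)
im[:,400:]=cv2.resize(fs['side']['img'][155:235,190:270],(400,400),interpolation=cv2.INTER_CUBIC)
cv2.imwrite('pics/push.png',im[:,:,::-1])
"
```

```text
t 14.625 pos [0.5113 0.0198 0.0847] target [0.522  0.0188 0.0858] 
 shift units [ 0.54 -0.05  0.05] turn units [0.   0.01 0.01] F [ 0.2  0.4 -2. ] gap 0.132 58.710293769836426 q [-0.14  0.16 -1.09 -0.26  0.05  1.49]
```

View pics/push.png

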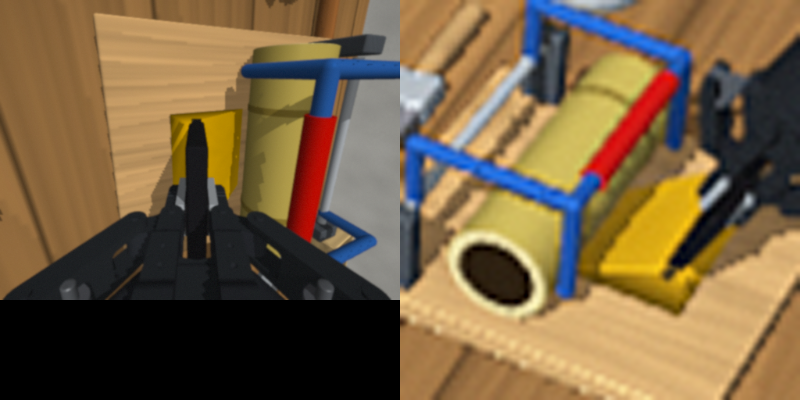

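The chock's thin edge is under the culm's low side between the legs. About 10 mm is left by my estimate, so I creep in while watching the force.

>>> {"method": "servo_tool", "body": {"steps": [0.08,-0.003,0.012,0,0,0,0,0.08,-0.003,0.012,0,0,0,0,0.08,-0.003,0.012,0,0,0,0,0.08,-0.003,0.012,0,0,0,0,0,0,0,0,0,0,0]}}

```text
t: 15.4
tool_pos: [0.518, 0.0195, 0.0858]
orientation: [0.209, 0.692, 0.662, 0.199]
force: [0.3, 0.5, -2.6]
finger_gap: 0.132
grasp_force: 58.5
```

>>> {"method": "servo_tool", "body": {"steps": [0.05,-0.002,0.007,0,0,0,0,0.05,-0.002,0.007,0,0,0,0,0,0,0,0,0,0,0,0,0,0,0,0,0,0,0,0,0,0,0,0,0]}}

```text
t: 16.02
tool_pos: [0.5198, 0.0195, 0.086]
orientation: [0.209, 0.692, 0.662, 0.199]
force: [-0.3, -0.2, -2.1]
finger_gap: 0.131
grasp_force: 58.5
```

```bash
python3 -c "
from h import *
import pickle
togo((.621-.1096*.999,.0145+.1096*.0436,.1016),-2.5,33.5)
F=[robot.state()['force']]
for i in range(3): 
  f=grab('top');F.append(robot.state()['force'])
print(np.mean(F,0))
a=pickle.load(open('f3.pkl','rb'))['top']['img'].astype(int)
d=np.abs(f['img'].astype(int)-a).sum(2)[140:176,215:285];print((d>60).sum())
"
```

```text
t 16.025 pos [0.5198 0.0195 0.086 ] target [0.522  0.0188 0.0858] 
 shift units [ 0.11 -0.03 -0.01] turn units [0.   0.01 0.01] F [-0.3 -0.2 -2.1] gap 0.131 58.53278338909149 q [-0.13  0.17 -1.07 -0.25  0.05  1.5 ]
[ 0.53606359 -0.20724031 -2.10211744]
0
```

>>> {"method": "servo_tool", "body": {"steps": [0.05,-0.002,0,0,0,0,0,0.05,-0.002,0,0,0,0,0,0,0,0,0,0,0,0,0,0,0,0,0,0,0,0,0,0,0,0,0,0]}}

```text
t: 16.8
tool_pos: [0.5219, 0.0194, 0.0861]
orientation: [0.209, 0.692, 0.662, 0.2]
force: [-2.1, 0.7, 1.3]
finger_gap: 0.131
grasp_force: 59.1
```

>>> {"method": "servo_tool", "body": {"steps": [0.05,-0.002,0,0,0,0,0,0,0,0,0,0,0,0,0,0,0,0,0,0,0,0,0,0,0,0,0,0,0,0,0,0,0,0,0]}}

```text
t: 17.42
tool_pos: [0.522, 0.0194, 0.0861]
orientation: [0.209, 0.692, 0.662, 0.199]
force: [-17.1, 0.6, 17.4]
finger_gap: 0.134
grasp_force: 62.5
```

```bash
python3 -c "
from h import *
import pickle
togo((.621-.1096*.999,.0145+.1096*.0436,.1016),-2.5,33.5)
F=[robot.state()['force']]
for i in range(3): 
  f=grab('top');F.append(robot.state()['force'])
print(np.mean(F,0))
a=pickle.load(open('f3.pkl','rb'))['top']['img'].astype(int)
d=np.abs(f['img'].astype(int)-a).sum(2)[140:172,215:285];print((d>60).sum(),d.max())
"
```

```text
t 17.425 pos [0.522  0.0194 0.0861] target [0.522  0.0188 0.0858] 
 shift units [ 0.   -0.03 -0.02] turn units [0.   0.   0.01] F [-17.1   0.6  17.4] gap 0.134 62.53318190574646 q [-0.13  0.17 -1.06 -0.25  0.05  1.5 ]
[-16.36463254   0.41087426  18.1069356 ]
0 28
```

>>> {"method": "servo_tool", "body": {"steps": [0,0,0.025,0,0,0,0,0,0,0,0,0,0,0,0,0,0,0,0,0,0,0,0,0,0,0,0,0,0,0,0,0,0,0,0]}}

```text
t: 18.2
tool_pos: [0.5221, 0.0194, 0.0862]
orientation: [0.208, 0.692, 0.662, 0.199]
force: [-7.4, 0.4, 5.7]
finger_gap: 0.131
grasp_force: 60.2
```

>>> {"method": "servo_tool", "body": {"steps": [0.04,-0.002,0.006,0,0,0,0,0,0,0,0,0,0,0,0,0,0,0,0,0,0,0,0,0,0,0,0,0,0,0,0,0,0,0,0]}}

```text
t: 18.82
tool_pos: [0.523, 0.0194, 0.0864]
orientation: [0.208, 0.692, 0.662, 0.199]
force: [-7.6, 0.9, 5.2]
finger_gap: 0.132
grasp_force: 59.9
```

```bash
python3 -c "
from h import *
import pickle
togo((.621-.1096*.999,.0145+.1096*.0436,.1016),-2.5,33.5)
s=grab('side')
b=pickle.load(open('f3.pkl','rb'))['side']['img'].astype(int)
d=np.abs(s['img'].astype(int)-b).sum(2)[165:220,195:225];print((d>60).sum(),d.max())
im=np.zeros((400,800,3),np.uint8)
im[:,:400]=cv2.resize(s['img'][165:225,195:255],(400,400),interpolation=cv2.INTER_CUBIC)
im[:,400:]=cv2.resize(pickle.load(open('f0.pkl','rb'))['side']['img'][165:225,195:255],(400,400),interpolation=cv2.INTER_CUBIC)
cv2.imwrite('pics/snug.png',im[:,:,::-1])
"
```

```text
t 18.825 pos [0.523  0.0194 0.0864] target [0.522  0.0188 0.0858] 
 shift units [-0.05 -0.03 -0.03] turn units [0.   0.   0.01] F [-7.6  0.9  5.2] gap 0.132 59.94598567485809 q [-0.13  0.17 -1.06 -0.25  0.05  1.5 ]
56 232
```

View pics/snug.png

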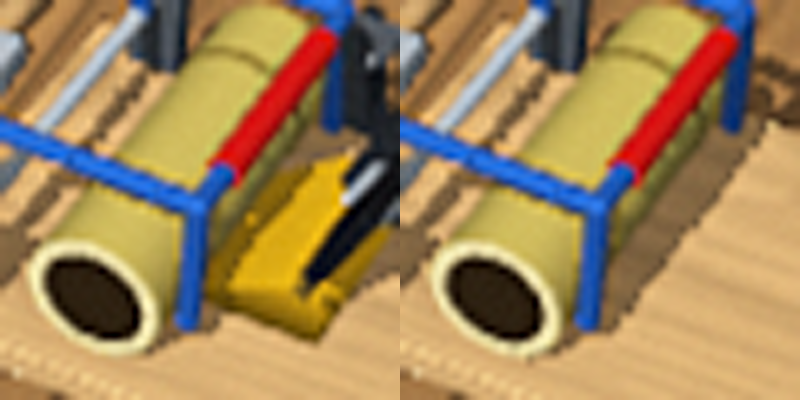

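Left panel is now, right is before. The chock's ramp is up against the culm between the legs, the stop is shut, and the culm has shifted by well under a pixel or two (about 1 mm), so it is snug. Release and back off along the tool axis.

>>> {"method": "servo_tool", "body": {"steps": [0,0,0,0,0,0,0.25,0,0,0,0,0,0,0.4,0,0,0,0,0,0,0.45,0,0,0,0,0,0,0.45,0,0,0,0,0,0,0.45]}}

```text
t: 19.5
tool_pos: [0.5237, 0.0193, 0.0867]
orientation: [0.209, 0.692, 0.662, 0.199]
force: [-0.2, -0.3, 0.5]
finger_gap: 0.452
grasp_force: 0.0
```

>>> {"method": "servo_tool", "body": {"steps": [-0.28,0.01,0.42,0,0,0,0.45,-0.55,0.02,0.83,0,0,0,0.45,-0.55,0.02,0.83,0,0,0,0.45,-0.55,0.02,0.83,0,0,0,0.45,-0.55,0.02,0.83,0,0,0,0.45]}}

```text
t: 20.12
tool_pos: [0.4732, 0.0212, 0.1624]
orientation: [0.209, 0.692, 0.662, 0.2]
force: [-0.1, 0.3, 0.1]
finger_gap: 0.451
grasp_force: 0.0
```

```bash
python3 -c "
from h import *
import pickle
f=grab('top');s=grab('side');pickle.dump({'top':f,'side':s},open('f4.pkl','wb'))
print(robot.state()['tool_pos'],robot.state()['force'])
a=pickle.load(open('f0.pkl','rb'));b=np.abs
for n,g,sl in(('top',f,np.s_[140:172,222:285]),('side',s,np.s_[165:220,195:225])):
  d=np.abs(g['img'].astype(int)-a[n]['img'].astype(int)).sum(2)[sl];print(n,(d>60).sum(),d.max())
# red grip triangulation with masks
hs=lambda g:cv2.inRange(cv2.cvtColor(g['img'],cv2.COLOR_RGB2HSV),(0,190,100),(5,255,255))
P=[]
for n,g,(r0,r1,c0,c1) in(('t',f,(165,185,215,285)),('s',s,(160,200,220,255))):
  m=hs(g);k=np.zeros_like(m);k[r0:r1,c0:c1]=m[r0:r1,c0:c1];y,x=np.nonzero(k);print(n,len(x),x.mean(),y.mean());P.append((g,x.mean(),y.mean()))
print(tri(*P))
"
```

```text
[0.47395834 0.02114225 0.1634435 ] [1.06360558 0.64232389 0.62289416]
top 2 67
side 57 231
t 118 249.16949152542372 174.77118644067798
s 110 236.23636363636365 179.71818181818182
(array([0.56838953, 0.01852619, 0.1362079 ]), [0.0006697279427320587, 0.0006697279427319521])
```

```bash
python3 -c "
from h import *
import pickle
T=pickle.load(open('f4.pkl','rb'))['top']
print('hinge',onz(T,252,141.5,.102))
H=np.array([.684,.1025]);
togo((.568,.018,.1315),-2.5,33.5,.08)
togo((.568,.018,.1315),-2.5,33.5,-.004)
for ph in range(15,131,10):
  a=np.radians(ph);print(ph,((H+.122*np.array([-np.cos(a),np.sin(a)])-[.568,.1315])/.02).round(2))
"
```

```text
hinge [0.68340186 0.01132222 0.102     ]
t 20.225 pos [0.474  0.0211 0.1634] target [0.5344 0.0195 0.1824] 
 shift units [ 3.02 -0.08  0.95] turn units [0.01 0.03 0.01] F [1.1 0.6 0.6] gap 0.449 0.0 q [-0.15 -0.12 -1.04  0.06  0.06  1.48]
t 20.225 pos [0.474  0.0211 0.1634] target [0.5807 0.0174 0.1123] 
 shift units [ 5.34 -0.18 -2.56] turn units [0.01 0.03 0.01] F [1.1 0.6 0.6] gap 0.449 0.0 q [-0.15 -0.12 -1.04  0.06  0.06  1.48]
15 [-0.09  0.13]
25 [0.27 1.13]
35 [0.8  2.05]
45 [1.49 2.86]
55 [2.3  3.55]
65 [3.22 4.08]
75 [4.22 4.44]
85 [5.27 4.63]
95 [6.33 4.63]
105 [7.38 4.44]
115 [8.38 4.08]
125 [9.3  3.55]
```

>>> {"method": "servo_tool", "body": {"steps": [0.2,0,0.5,0,0,0,0.45,0.6,-0.02,0.45,0,0,0,0.45,0.7,-0.02,0,0,0,0,0.45,0.8,-0.02,0,0,0,0,0.45,0.7,-0.02,0,0,0,0,0.45]}}

```text
t: 20.85
tool_pos: [0.5349, 0.0195, 0.1797]
orientation: [0.208, 0.692, 0.662, 0.199]
force: [-0.1, -0.8, -0.4]
finger_gap: 0.449
grasp_force: 0.0
```

>>> {"method": "servo_tool", "body": {"steps": [0.35,-0.02,-0.53,0,0,0,0.45,0.35,-0.02,-0.53,0,0,0,0.45,0.35,-0.02,-0.53,0,0,0,0.45,0.35,-0.02,-0.53,0,0,0,0.45,0,0,0,0,0,0,0.45]}}

```text
t: 21.48
tool_pos: [0.5617, 0.0179, 0.1368]
orientation: [0.208, 0.692, 0.662, 0.199]
force: [-0.4, -1.4, -1.1]
finger_gap: 0.45
grasp_force: 0.0
```

```bash
python3 -c "
from h import *
togo((.568,.018,.1315),-2.5,33.5,-.004)
f=grab('wrist','w5.png')
print(proj(f,(.568,.018,.1315)))
"
```

```text
t 21.475 pos [0.5617 0.0179 0.1368] target [0.5807 0.0174 0.1123] 
 shift units [ 0.95 -0.02 -1.22] turn units [ 0.   -0.    0.01] F [-0.4 -1.4 -1.1] gap 0.45 0.0 q [-0.12  0.12 -0.91 -0.03  0.04  1.5 ]
[254.81313124 234.94629245]
```

View pics/w5.png

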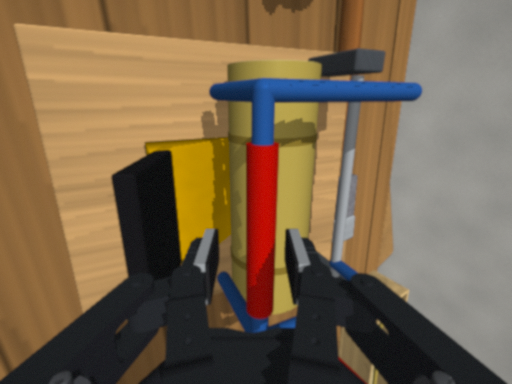

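The red bar (x≈262) lies between the open fingers (205 and 293), about 5 mm towards the far one. The chock stays against the culm. I correct by 5 mm, insert, and narrow the fingers to a loose cage.

>>> {"method": "servo_tool", "body": {"steps": [0.2,0,0.1,0,0,0,0.45,0.32,0,-0.4,0,0,0,0.45,0.32,0,-0.4,0,0,0,0.45,0.28,0,-0.36,0,0,0,0.45,0,0,0,0,0,0,0.45]}}

```text
t: 22.15
tool_pos: [0.5843, 0.018, 0.1158]
orientation: [0.208, 0.692, 0.662, 0.199]
force: [0.2, -0.2, 0.9]
finger_gap: 0.453
grasp_force: 0.0
```

>>> {"method": "servo_tool", "body": {"steps": [0,0,0,0,0,0,0.36,0,0,0,0,0,0,0.3,0,0,0,0,0,0,0.3,0,0,0,0,0,0,0.3,0,0,0,0,0,0,0.3]}}

```text
t: 22.78
tool_pos: [0.5845, 0.0179, 0.117]
orientation: [0.209, 0.692, 0.662, 0.199]
force: [-0.3, -1.3, -0.1]
finger_gap: 0.298
grasp_force: 0.0
```

>>> {"method": "servo_tool", "body": {"steps": [0.15,-0.01,0.5,0,0,0,0.3,0.21,-0.01,0.5,0,0,0,0.3,0.25,-0.01,0.48,0,0,0,0.3,0.28,-0.01,0.44,0,0,0,0.3,0.33,-0.01,0.42,0,0,0,0.3]}}

```text
t: 23.4
tool_pos: [0.6095, 0.0169, 0.1646]
orientation: [0.209, 0.692, 0.662, 0.2]
force: [-1.8, -0.8, -0.5]
finger_gap: 0.296
grasp_force: 1.0
```

>>> {"method": "servo_tool", "body": {"steps": [0.36,-0.02,0.39,0,0,0,0.3,0.39,-0.02,0.36,0,0,0,0.3,0.42,-0.02,0.33,0,0,0,0.3,0.45,-0.02,0.28,0,0,0,0.3,0.47,-0.02,0.25,0,0,0,0.3]}}

```text
t: 24.02
tool_pos: [0.6514, 0.0149, 0.1962]
orientation: [0.209, 0.692, 0.662, 0.199]
force: [-1.7, 0.6, 0.1]
finger_gap: 0.298
grasp_force: 0.4
```

```bash
python3 -c "
from h import *
s=robot.state();print(s['tool_pos'],s['force'],s['joints'].round(2))
f=grab('side');cv2.imwrite('pics/lift.png',cv2.resize(f['img'][110:240,160:330,::-1],(800,612))[:600])
"
```

```text
[0.65137262 0.01485659 0.19622412] [-1.6938357   0.568693    0.10465108] [-0.11  0.18 -0.62  0.19  0.03  1.52]
```

View pics/lift.png

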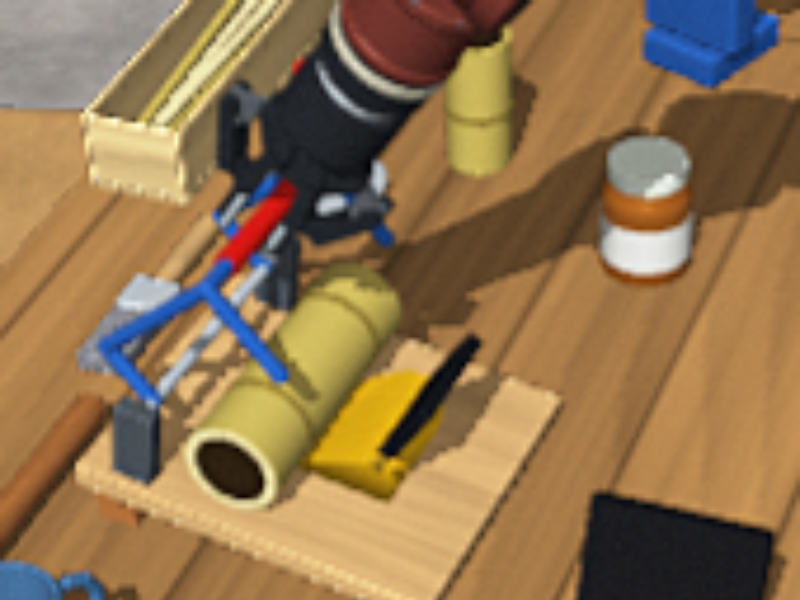

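The stop is rising in the cage, with the grip at (255,225). The culm is held by the chock alone and hasn't moved. I carry on over the top and down towards the end stop.

>>> {"method": "servo_tool", "body": {"steps": [0.49,-0.02,0.2,0,0,0,0.3,0.51,-0.02,0.16,0,0,0,0.3,0.52,-0.02,0.12,0,0,0,0.3,0.53,-0.02,0.07,0,0,0,0.3,0.53,-0.02,0.02,0,0,0,0.3]}}

```text
t: 24.7
tool_pos: [0.7031, 0.0129, 0.2074]
orientation: [0.209, 0.692, 0.662, 0.199]
force: [0.0, -0.4, -1.2]
finger_gap: 0.301
grasp_force: 0.1
```

>>> {"method": "servo_tool", "body": {"steps": [0.53,-0.02,-0.02,0,0,0,0.3,0.53,-0.02,-0.07,0,0,0,0.3,0.52,-0.02,-0.12,0,0,0,0.3,0.51,-0.02,-0.16,0,0,0,0.3,0.49,-0.02,-0.2,0,0,0,0.3]}}

```text
t: 25.32
tool_pos: [0.7546, 0.0109, 0.1956]
orientation: [0.209, 0.692, 0.662, 0.199]
force: [0.8, -0.4, 0.0]
finger_gap: 0.296
grasp_force: 0.3
```

>>> {"method": "servo_tool", "body": {"steps": [0.47,-0.02,-0.25,0,0,0,0.3,0.4,-0.02,-0.25,0,0,0,0.3,0,0,0,0,0,0,0.3,0,0,0,0,0,0,0.45,0,0,0,0,0,0,0.45]}}

```text
t: 25.95
tool_pos: [0.7709, 0.0102, 0.186]
orientation: [0.209, 0.692, 0.662, 0.199]
force: [0.3, -0.0, 0.4]
finger_gap: 0.452
grasp_force: 0.0
```

Now I retreat along the tool axis, up and back.

>>> {"method": "servo_tool", "body": {"steps": [-0.28,0.01,0.42,0,0,0,0.45,-0.5,0.02,0.76,0,0,0,0.45,-0.55,0.02,0.83,0,0,0,0.45,-0.55,0.02,0.83,0,0,0,0.45,-0.55,0.02,0.83,0,0,0,0.45]}}

```text
t: 26.58
tool_pos: [0.7219, 0.012, 0.2611]
orientation: [0.209, 0.692, 0.662, 0.2]
force: [-0.2, -0.1, -0.3]
finger_gap: 0.449
grasp_force: 0.0
```

>>> {"method": "servo_tool", "body": {"steps": [-1,0,0.6,0,0,0,0.45,-1,0,0.6,0,0,0,0.45,-1,0,0.3,0,0,0,0.45,-1,0,0,0,0,0,0.45,-1,0,0,0,0,0,0.45]}}

```text
t: 27.2
tool_pos: [0.6216, 0.0119, 0.2902]
orientation: [0.209, 0.692, 0.662, 0.2]
force: [0.4, -0.6, 0.7]
finger_gap: 0.451
grasp_force: 0.0
```

>>> {"method": "servo_tool", "body": {"steps": [-1,0,0,0,0,0,0.45,-1,0,0,0,0,0,0.45,-1,0,0,0,0,0,0.45,0,0,0,0,0,0,0.45,0,0,0,0,0,0,0.45]}}

```text
t: 27.82
tool_pos: [0.5632, 0.0118, 0.2902]
orientation: [0.209, 0.692, 0.662, 0.2]
force: [-0.4, -0.9, -0.3]
finger_gap: 0.449
grasp_force: 0.0
```

```bash
python3 -c "
from h import *
s=robot.state();print(s['t'],s['tool_pos'],s['force'],s['joints'].round(2))
f=grab('side');cv2.imwrite('pics/end.png',cv2.resize(f['img'][100:300,130:330,::-1],(600,600)))
"
```

```text
27.825 [0.56324036 0.01182265 0.29015569] [-0.42390788 -0.90727779 -0.29808439] [-0.14 -0.1  -0.64  0.45  0.05  1.49]
```

View pics/end.png

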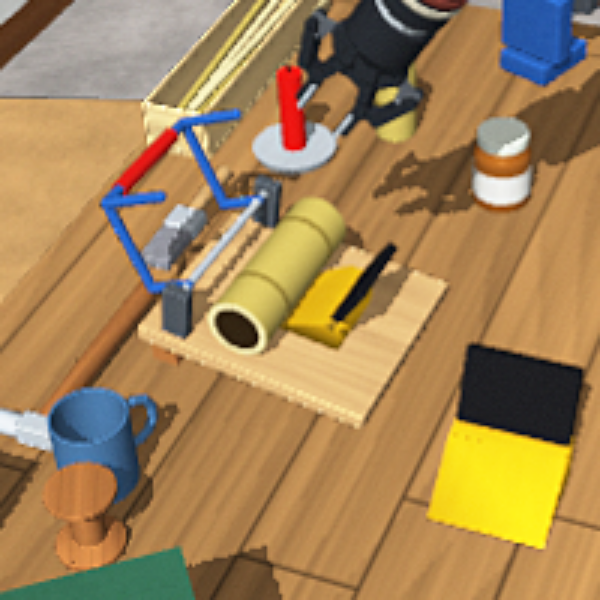

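The stop lies open, with its red grip at (147,160). The culm (280,275) rests against the chock (330,300) where it was, the bystanders are untouched, and the gripper is clear in the air. I hand the job in.

```bash
python3 -c "
from rig import robot
print(robot.close_job())"
```

```text
the job is handed in; nothing more can be done
None
```

The job is handed in at about 28 s: the chock is snug under the middle of the culm's low side, the stop stays open by itself, the culm moved about 1 mm when the chock was pushed home, and the other things on the bench look undisturbed in the final side picture; no verdict was returned.

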